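Load check masses on the balance with sprung tongs

ROBOT

A 6-joint arm with a two-finger parallel gripper is mounted at the origin on the work surface. World frame = base frame: x ahead of the robot, y to its left, z up, the work surface at z = 0. Lengths are in m, angles in rad, forces in N, time in s.
With the tool pointing down it reaches from about 0.375 to 0.925 m from the base axis. Payload 5.7 kg.
Tool frame: the origin (TCP) lies between the finger pads, 19 mm behind the fingertips; this is the grasp point; z points along the fingers, y is the line along which they close (so a half turn about z gives the same grasp; the last joint's range is limited). The gripper opens to 85 mm and grips with 20 to 120 N. Pads are 22 mm wide; open, the fingers measure 114 mm over their backs; the gripper's body (76 mm by 85 mm) begins 54 mm behind the grasp point. The pads swing forward as they close: fully open they stand 13 mm farther back than shut.
Start: joints at [-1.409, 0.359, 1.51, -0, 1.272, -0.115], TCP at [0.164, -0.577, 0.25] pointing down, gripper open.
Joint ranges: [-2.97, 2.97], [-1.01, 2.36], [0.21, 2.38], [-0.96, 4.11], [0.2, 2.71], [-2.98, 2.98]. Speed limits (rad/s): [2.39, 2.39, 3.14, 3.14, 3.14, 3.14].

INTERFACE

Orientations are given as a unit quaternion [w, x, y, z].
In Python, from rig import r, grab_frame, order gives the robot as it stands.
- The arm moves only by the tool jog_arm, never from a script. Its argument "rows" is one flat list of numbers, 7 for each row, row after row: the shift along the tool's x, y, z in mm, then the turn, a rotation vector about the tool's x, y, z in degrees, then the finger opening in mm, from 0 to 85.4. In form: [x, y, z, rx, ry, rz, hand, x, y, z, rx, ry, rz, hand, ...]. A call has 1 to 20 rows; each row is the pose to reach, as a shift and turn from the pose commanded when the call began, along the tool's axes at that moment; what a row does not reach only later rows make up. A row lasts 1/8 s, in which the tool goes at most 62.5 mm and 10.7 degrees, less where a joint would pass 70% of its speed; a pose out of reach is approached as far as the arm can. A call with a gripper value outside its range is refused whole. The fingers move at their own pace and stop on an object; the grip force is fixed at half the most. Time passes only in rows, so rows that repeat a pose let the fingers close. It gives the time, the measured TCP pose, the force, the opening and the grip force at its end, in the units of the state.
- r.observe(): the state, without advancing time (a new reading comes with each control period).
- grab_frame(name): name is "scene" or "top" or "wrist"; returns a dict with "frame" (400x640x3 uint8, red, green, blue), "z_map" (400x640 float32, m along the optical axis (not along the pixel's ray), 0 where there is no reading), "fx", "fy", "cx", "cy" (pixels), "origin" and "rotation" of the camera in the world. Camera axes: x right, y up, looking along -z (the intrinsics and any distortion apply to the point x, -y, -z); pixel columns grow to the right and rows downward; lengths in m; the calibration is good to about 2 mm. A picture is of the moment at which its call begins.
- order.sign_off(): hands the job in; it is judged then, once.
The state is a dict: "t": time; "joint_positions": joint angles; "joint_vel": joint speeds; "effort": joint torques, N m; "tcp_pos": TCP position; "eef_rot": TCP orientation; "force": force on the tool from outside, world axes, zero at the start; "ft_torque": the same for the moment, N m; "width": finger opening in m; "gripper_force": force on a finger pad.
Only numpy, scipy, OpenCV 4.12 (cv2) and the standard library are available. Lean on these libraries where they do the work, as an engineer would, in place of code of your own. Each camera call takes 0.05 s, during which the arm holds its last target. There are 200 camera calls.

TASK

Check the laboratory balance: with its pan empty, press the blue touch key with a fingertip to zero it, then take the sprung tongs from their stand and use them to set every brass mass upright on the balance pan; the gripper's fingers must never touch the masses. Then hang the tongs back in the stand's notches and let go, lower the lid fully shut without slamming it, and last of all press the blue key with a fingertip once more to record the reading. Leave the other things on the bench where they are.

Things in the scene. Friction and masses are not known exactly. Their poses are not given: they have to be found in the camera images.
- balance: Grey balance fixed to the bench, base 200 (x) x 220 (y) x 50 mm; origin at the centre of its underside, z up, key strip on the -x side (towards the robot), lid hinge on the +x side. On top, centred at x = +35 mm, is the open draught chamber: walls 5 mm thick, rim 90 mm above the bench.
- pan (a point): Centre of the pan (the whole floor of the chamber, 120 (x) x 190 (y) mm inside the walls), on its surface 50 mm above the bench, 40 mm below the rim; axes as the balance.
- tare_key: Blue membrane touch key on the balance's front strip, 34 x 40 mm; origin at the centre of its top face, 55 mm above the bench. It gives 2 mm at most: it starts to move at 1 N and bottoms at 6 N. A press counts at 4 N or more held for 0.15 s.
- lid (a joint): Angle of the chamber's white lid: 0 = shut flat on the rim, grows as it opens upward and back (away from the robot); starts open at 1.58 to 1.8, stop at 1.9. A stiff hinge keeps it where it is left; about 1.6 N at its free edge moves it.
- lid_hinge (a point): Middle of the lid's hinge line (parallel to the balance's y), on the chamber's far rim, 90 mm above the bench. Lid plate 202 mm wide, 132 mm from hinge to free edge, 6 mm thick (underside passes through the hinge line); an orange tab 60 mm wide sticks out 13 mm beyond the free edge.
- lid_edge (a point): Middle of the lid's free edge, on its outer (top) face, 132 mm from the hinge; moves with the lid.
- stand: Fixed tongs stand: dark base 110 (x) x 70 (y) x 10 mm, origin at the centre of its underside, and two posts 10 mm thick at x = +-36 mm, each ending in a 45 degree V notch open upward (V 24 mm wide at its top, prongs up to 141 mm above the bench).
- stand_notch (a point): Point midway between the two V notches where the middle of the tongs' cross bar rests, 135 mm above the bench.
- tongs: Sprung parallel tongs, 120 g, hanging upright in the stand, jaws down. Origin: middle of the steel cross bar (8 mm thick, 90 mm long along the tongs' x; its ends rest in the notches); z up along the tongs. Red head 14 x 32 x 16 mm round the origin, spring bow to 15 mm above it. Two arms hang below and slide together along y when squeezed.
- tongs_grip (a point): Point midway between the arms' red grip plates, 28 mm below the cross bar: put the TCP here, closing along the tongs' y. Plates 20 mm wide (x), 8 to 49 mm below the bar, 52 mm over their outer faces relaxed. Each arm goes in up to 12 mm, 3 N at first, 10 N at the end. Squeeze to about 48 mm to carry the tongs open, harder to shut the jaws; about 38 mm on a brass mass.
- tongs_tip (a point): Midway between the jaws at their lower end, 115 mm below the cross bar, 87 mm below tongs_grip. Each jaw is a shallow V, 20 mm wide (x), 16 mm high, within the 52 mm over the arms; gap relaxed 40 mm at the middle of the V, 33 mm at its lips, and it shrinks as much as the grip plates are squeezed. The arms below the plates are 10 mm wide.
- mass1: Squat brass mass, cylinder 24 mm diameter, 18 mm high, about 65 g; origin at the centre of its underside. 4 to 6 of the six are present, standing on the bench; the others are absent.
- mass2: Squat brass mass, cylinder 24 mm diameter, 18 mm high, about 65 g; origin at the centre of its underside. 4 to 6 of the six are present, standing on the bench; the others are absent.
- mass3: Squat brass mass, cylinder 24 mm diameter, 18 mm high, about 65 g; origin at the centre of its underside. 4 to 6 of the six are present, standing on the bench; the others are absent.
- mass4: Squat brass mass, cylinder 24 mm diameter, 18 mm high, about 65 g; origin at the centre of its underside. 4 to 6 of the six are present, standing on the bench; the others are absent.
- mass5: Squat brass mass, cylinder 24 mm diameter, 18 mm high, about 65 g; origin at the centre of its underside. 4 to 6 of the six are present, standing on the bench; the others are absent.
- mass6: Squat brass mass, cylinder 24 mm diameter, 18 mm high, about 65 g; origin at the centre of its underside. 4 to 6 of the six are present, standing on the bench; the others are absent.
- iron_mass_a: Bystander: black iron hooked mass, 50 mm diameter, 53 mm high plus hook to 90 mm; origin at the centre of its underside.
- spool: Bystander: white ceramic spool, 44 mm diameter, 42 mm high; origin at the centre of its underside.
- wheel: Bystander: chrome trolley wheel lying flat, 60 mm diameter, 16 mm high; origin at the centre of its underside.
- pulley_block: Bystander: brass pulley block standing on its cheeks, 50 x 34 x 85 mm high; origin at the centre of its underside.
There are look-alikes about, which are no part of the job. Leave any green look-alike of the tongs alone.

How it is judged:
On the way, in this order (a step that is already met when the one before it is completed fails the run):
1. the blue key is pressed with a fingertip, at 4 N or more, while the masses are still off the pan (contact force between tare_key and the fingers above 4 N and not (x of mass1 in the frame of pan between -0.058 and 0.058 m and y of mass1 in the frame of pan between -0.093 and 0.093 m and z of mass1 in the frame of pan between -0.004 and 0.006 m and angle between mass1's own z axis and vertical below 0.25 rad) and not (x of mass2 in the frame of pan between -0.058 and 0.058 m and y of mass2 in the frame of pan between -0.093 and 0.093 m and z of mass2 in the frame of pan between -0.004 and 0.006 m and angle between mass2's own z axis and vertical below 0.25 rad) and not (x of mass3 in the frame of pan between -0.058 and 0.058 m and y of mass3 in the frame of pan between -0.093 and 0.093 m and z of mass3 in the frame of pan between -0.004 and 0.006 m and angle between mass3's own z axis and vertical below 0.25 rad) and not (x of mass4 in the frame of pan between -0.058 and 0.058 m and y of mass4 in the frame of pan between -0.093 and 0.093 m and z of mass4 in the frame of pan between -0.004 and 0.006 m and angle between mass4's own z axis and vertical below 0.25 rad) and not (x of mass5 in the frame of pan between -0.058 and 0.058 m and y of mass5 in the frame of pan between -0.093 and 0.093 m and z of mass5 in the frame of pan between -0.004 and 0.006 m and angle between mass5's own z axis and vertical below 0.25 rad) and not (x of mass6 in the frame of pan between -0.058 and 0.058 m and y of mass6 in the frame of pan between -0.093 and 0.093 m and z of mass6 in the frame of pan between -0.004 and 0.006 m and angle between mass6's own z axis and vertical below 0.25 rad)), for 0.15 s.
2. every brass mass stands upright on the pan, let go by the tongs (x of mass1 in the frame of pan between -0.058 and 0.058 m and y of mass1 in the frame of pan between -0.093 and 0.093 m and z of mass1 in the frame of pan between -0.004 and 0.006 m and angle between each of mass1, mass2, mass3, mass4, mass5, mass6's own z axis and vertical below 0.25 rad and x of mass2 in the frame of pan between -0.058 and 0.058 m and y of mass2 in the frame of pan between -0.093 and 0.093 m and z of mass2 in the frame of pan between -0.004 and 0.006 m and x of mass3 in the frame of pan between -0.058 and 0.058 m and y of mass3 in the frame of pan between -0.093 and 0.093 m and z of mass3 in the frame of pan between -0.004 and 0.006 m and x of mass4 in the frame of pan between -0.058 and 0.058 m and y of mass4 in the frame of pan between -0.093 and 0.093 m and z of mass4 in the frame of pan between -0.004 and 0.006 m and x of mass5 in the frame of pan between -0.058 and 0.058 m and y of mass5 in the frame of pan between -0.093 and 0.093 m and z of mass5 in the frame of pan between -0.004 and 0.006 m and x of mass6 in the frame of pan between -0.058 and 0.058 m and y of mass6 in the frame of pan between -0.093 and 0.093 m and z of mass6 in the frame of pan between -0.004 and 0.006 m and contact force between each of mass1, mass2, mass3, mass4, mass5, mass6 and tongs below 0.1 N), for 0.3 s.
3. the tongs hang in the stand's notches, released (distance between tongs and stand_notch below 0.01 m and angle between the x axis of tongs and the x axis of stand, either way round below 0.2 rad and angle between tongs's own z axis and vertical below 0.2 rad and contact force between tongs and the fingers below 0.1 N), for 0.3 s.
4. the lid is shut (value of joint lid below 0.05 rad), for 0.2 s.
5. the blue key is pressed again with the lid shut, at 4 N or more (contact force between tare_key and the fingers above 4 N and value of joint lid below 0.05 rad), for 0.15 s.
At the end, for the whole second after the job is handed in: Every brass mass present stands upright (within 0.25 rad) on the pan inside the chamber, at rest; the tongs hang released in the stand (cross bar within 10 mm of the notch point, in line within 0.2 rad); the lid is shut (under 0.05 rad) (all of step 2 and all of step 3 and value of joint lid below 0.05 rad and linear speed of each of mass1, mass2, mass3, mass4, mass5, mass6, tongs below 0.02 m/s); the robot touches nothing.
It fails at once if the gripper's fingers touch a brass mass (contact force between any of mass1, mass2, mass3, mass4, mass5, mass6 and the fingers above 0.3 N).
It fails at once if the lid is slammed (closing faster than 4 rad/s) (velocity of joint lid below -4 rad/s).
It fails at once if a bystander (iron mass, spool, wheel, pulley block) is moved more than 20 mm or tipped (distance of any of iron_mass_a, spool, wheel, pulley_block from where it was at the start of the episode above 0.02 m or angle between any of iron_mass_a, spool, wheel, pulley_block's own z axis and vertical above 0.5 rad).
Of mass1, mass2, mass3, mass4, mass5, mass6 only 4 to 6 are there at a start; the rules pass over those that are not, and their reading is None.
At some moment in a run one of mass1, mass2, mass3, mass4, mass5, mass6 may be knocked a few centimetres aside while the robot is not near it.
It also fails if it takes over 210 s, if anything falls off the work surface, if the arm or the gripper's body presses on something with over 40 N, if the wrist force passes 120 N, or if a joint passes its speed limit or range.

## Working session

There is one attempt and no reset: what is moved stays moved. The work goes in short steps, Python scripts to look and compute and a tool call to move; the robot and the scene stay as the last step left them, time stands still between calls to the robot, and variables do not carry over. Pictures are saved under pics/ and viewed, at most 14 in all, crops included, and the job is handed in when it is done.

Besides the shell and the picture viewer there is one more tool, called as a command line: name --argument value ..., lists and objects as JSON in quotes. jog_arm: Moves the arm, as the interface text tells. Its arguments: {"type":"object","properties":{"rows":{"type":"array"}},"required":["rows"]}

```bash
mkdir -p pics; ls; python3 - <<'E'
from rig import r, grab_frame, order
import cv2, numpy as np
for n in ("scene","top"):
    d=grab_frame(n); cv2.imwrite(f"pics/{n}0.png",d["frame"][:,:,::-1]); np.savez(f"{n}0.npz",**d)
    print(n,d["fx"],d["cx"],d["cy"],d["origin"],d["rotation"])
print(r.observe())
E
```

```text
pics
scene 427.7181945746124 317.3632368539277 195.74687092187693 [ 0.96662653 -0.64950184  0.70244175] [0.86617668 0.4049152  0.12602323 0.26438566]
top 454.48920364869525 317.3199697435828 201.34814007372484 [ 0.38283365 -0.05598501  1.30435593] [-0.70291636 -0.0571715   0.04385725  0.70761328]
{'t': 0.1, 'joint_positions': array([-1.40912614e+00,  3.59462921e-01,  1.51131140e+00, -1.12441727e-05,
        1.27246648e+00, -1.15121867e-01]), 'joint_vel': array([-0.00186474, -0.00254968, -0.00254491, -0.00119134, -0.00081461,
        0.0002298 ]), 'effort': array([-2.03761338e-04, -5.28651273e+01, -2.79350477e+01, -1.98483617e-04,
        5.08705518e-03,  4.78632174e-06]), 'tcp_pos': array([ 0.16384803, -0.57661086,  0.24922464]), 'eef_rot': array([-8.23726522e-04,  9.90437981e-01,  1.37956251e-01, -2.45488493e-05]), 'force': array([0.48493622, 0.72560296, 0.52234012]), 'ft_torque': array([0.00123405, 0.01877978, 0.04290092]), 'gripper_force': 0.0, 'width': 0.08532499714558825}
```

View pics/scene0.png

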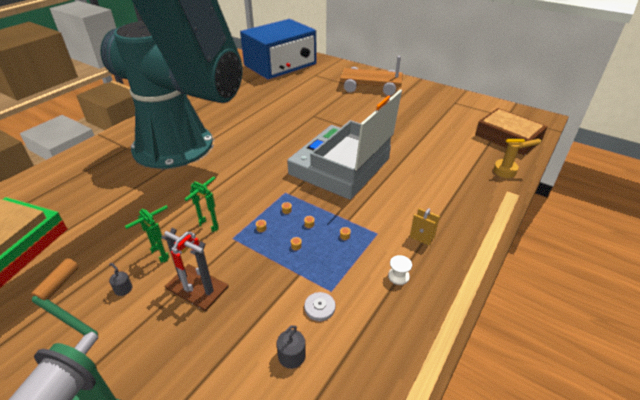

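View pics/top0.png

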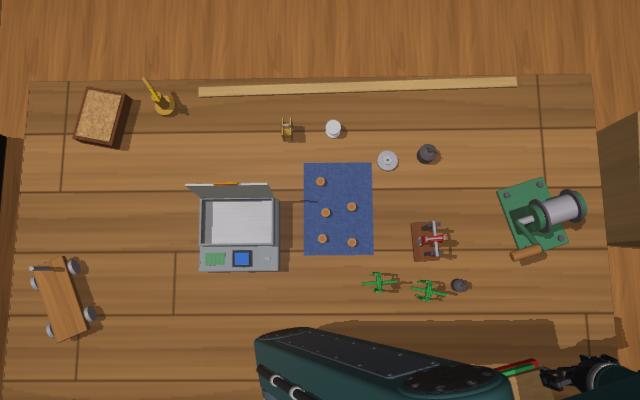

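The scene shows five brass masses on a blue mat: scene (261,226), (286,208), (309,222), (296,243), (345,233), and top (320,181), (351,207), (325,212), (321,239), (352,243). The red tongs are in the stand at top (433,238), next to two green look-alikes. The balance is at top (240,235), with its blue key at (242,258) and the lid open.

```bash
cat > h.py <<'E'
import numpy as np, cv2
from scipy.spatial.transform import Rotation as R
def rot(q): return R.from_quat(np.roll(q,-1)).as_matrix()
def cloud(d):
    z=d["z_map"].astype(float); v,u=np.mgrid[:z.shape[0],:z.shape[1]]
    p=np.dstack([(u-d["cx"])/d["fx"]*z,-(v-d["cy"])/d["fy"]*z,-z])
    w=p@rot(d["rotation"]).T+d["origin"]; w[z==0]=np.nan; return w
def proj(d,p):
    c=(np.atleast_2d(p)-d["origin"])@rot(d["rotation"]); return np.c_[d["cx"]+d["fx"]*c[:,0]/-c[:,2], d["cy"]+d["fy"]*c[:,1]/c[:,2]]
def blobs(d,w,m,amin=8):
    n,l,s,c=cv2.connectedComponentsWithStats(m.astype(np.uint8))
    return [(c[i].round(1),s[i,4],np.nanmedian(w[l==i],0).round(4),np.nanmin(w[l==i],0).round(4),np.nanmax(w[l==i],0).round(4)) for i in range(1,n) if s[i,4]>=amin]
def hsv(d): return cv2.cvtColor(np.ascontiguousarray(d["frame"]),cv2.COLOR_RGB2HSV)
E
python3 - <<'E'
from h import *
for n in ("scene0","top0"):
    d=dict(np.load(n+".npz")); print(n,d.keys()); w=cloud(d); H=hsv(d)
    x,y,z=w[...,0],w[...,1],w[...,2]
    work=(np.abs(y)<.6)&(x>.2)&(x<.95)
    mat=work&(H[...,0]>105)&(H[...,0]<125)&(H[...,1]>120)&(H[...,2]>50)
    print("blue"); [print(*b) for b in blobs(d,w,mat,30)]
    br=work&(H[...,0]>8)&(H[...,0]<22)&(z>.012)&(z<.03)&(H[...,1]>120)
    print("brass"); [print(*b) for b in blobs(d,w,br)]
    red=work&((H[...,0]<5)|(H[...,0]>174))&(H[...,1]>150)&(z>.05)
    print("red"); [print(*b) for b in blobs(d,w,red)]
    other=work&(z>.008)
    print("obj"); [print(*b) for b in blobs(d,w,other,40)]
E
```

```text
scene0 dict_keys(['frame', 'z_map', 'fx', 'fy', 'cx', 'cy', 'origin', 'rotation'])
blue
[315.4 144. ] 73 [0.3996 0.1739 0.0553] [0.3852 0.1546 0.0508] [0.4125 0.1988 0.0585]
[307.4 241.5] 6165 [ 0.5706 -0.1015  0.0014] [ 0.4161 -0.189  -0.0034] [0.6838 0.0103 0.0067]
brass
[491.3 135.3] 164 [0.7792 0.5484 0.0213] [0.7314 0.5325 0.0121] [0.8325 0.5598 0.0296]
[525.1 148.5] 49 [0.8828 0.5291 0.0186] [0.8643 0.5227 0.012 ] [0.8957 0.5701 0.0289]
[505.9 167. ] 225 [0.8625 0.4082 0.0204] [0.831  0.3891 0.0122] [0.8896 0.4468 0.03  ]
[286.2 206.2] 59 [ 0.4635 -0.0459  0.0185] [ 0.4531 -0.0554  0.0126] [ 0.4743 -0.0334  0.0224]
[309.1 220.2] 69 [ 0.539  -0.0559  0.0187] [ 0.5262 -0.0659  0.0125] [ 0.5481 -0.0424  0.0217]
[260.7 223.9] 68 [ 0.4525 -0.1291  0.0185] [ 0.4414 -0.1381  0.0122] [ 0.4626 -0.1146  0.0219]
[344.9 231.6] 71 [ 0.6274 -0.0416  0.0185] [ 0.6165 -0.0518  0.0125] [ 0.6384 -0.0276  0.0217]
[420.7 234.6] 126 [0.775  0.0419 0.0211] [0.7496 0.0389 0.0122] [0.7996 0.0444 0.03  ]
[434.2 232.1] 16 [0.7972 0.0663 0.0203] [0.7947 0.0649 0.0122] [0.7991 0.0709 0.03  ]
[295.7 241.8]
[... 5645 characters left out ...]
0562  0.0102] [ 0.4724 -0.0336  0.0253]
[351.5 242.1] 58 [ 0.4514 -0.1279  0.0186] [ 0.4402 -0.138   0.0125] [ 0.4628 -0.1178  0.0249]
[378.6 282.2] 241 [ 0.3434 -0.1898  0.1193] [ 0.317  -0.2352  0.0103] [ 0.3687 -0.1476  0.1351]
[458.6 285. ] 166 [ 0.3318 -0.416   0.0398] [ 0.3144 -0.4372  0.0087] [ 0.3478 -0.402   0.082 ]
[427.  290.9] 276 [ 0.3202 -0.3142  0.1182] [ 0.2899 -0.3617  0.0081] [ 0.3473 -0.2723  0.1323]
[ 91.1 315.9] 90 [0.2522 0.5938 0.0289] [0.238  0.587  0.0085] [0.2677 0.6    0.0459]
[373.3 369.4] 12311 [ 0.2609 -0.1035  0.7231] [ 0.2    -0.2286  0.2301] [0.2833 0.1027 0.8953]
[616.2 384.6] 1216 [ 0.2057 -0.4765  0.6097] [ 0.2    -0.5937  0.3622] [ 0.2179 -0.4174  0.6637]
```

```bash
python3 - <<'E'
from h import *
for n in ("top0","scene0"):
    d=dict(np.load(n+".npz")); w=cloud(d); x,y,z=w[...,0],w[...,1],w[...,2]
    def fit(name,m):
        p=w[m]; c,s,a=cv2.minAreaRect(p[:,:2].astype(np.float32)*1000); print(n,name,m.sum(),np.round(c,1),np.round(s,1),round(a,2),"z",np.median(p[:,2]).round(4))
    box=(x>.33)&(x<.6)&(y>.05)&(y<.33)
    fit("bal>45",box&(z>.045)&(z<.1)); fit("rim",box&(z>.083)&(z<.095)); fit("pan",box&(z>.045)&(z<.055)&(x>.43)); 
    lid=box&(z>.12); fit("lid",lid)
    c=w[lid]; m=c.mean(0); u,s,vt=np.linalg.svd(c-m,full_matrices=False); print("lid plane",m,vt[2],"maxz",c[:,2].max())
    st=(x>.38)&(x<.53)&(y>-.39)&(y<-.27)
    fit("standbase",st&(z>.004)&(z<.02)); fit("top",st&(z>.125)); fit("bar",st&(z>.125)&(np.abs(y+.336)<.012))
E
```

```text
top0 bal>45 5864 [473.1 185.6] [201.8 219.3] 0.4 z 0.0514
top0 rim 519 [507.9 186.3] [132.1 201.7] 0.35 z 0.0903
top0 pan 3159 [499.6 184.8] [138.8 217.9] 0.89 z 0.0506
top0 lid 955 [580. 186.] [ 13.2 202.1] 0.11 z 0.1889
lid plane [0.57859112 0.18384303 0.18520063] [-0.99683618 -0.00590375  0.079264  ] maxz 0.2389308096303615
top0 standbase 756 [ 454.5 -330.3] [119.5 147.4] 89.7 z 0.0101
top0 top 285 [ 453.5 -333.8] [51.8 87.3] 78.23 z 0.1395
top0 bar 197 [ 453.3 -336.2] [23.7 89.7] 89.52 z 0.1397
scene0 bal>45 3222 [475.3 186.3] [208.4 221.9] 0.31 z 0.054
scene0 rim 433 [508.9 186.8] [138.8 203. ] 0.1 z 0.0893
scene0 pan 1115 [501.  186.4] [143.4 221.8] 0.42 z 0.0512
scene0 lid 1384 [582.  187.8] [205.8  11.6] 89.12 z 0.1799
lid plane [0.5823567  0.17623537 0.17828921] [ 9.98529312e-01  3.07510979e-04 -5.42136396e-02] maxz 0.236451647428707
scene0 standbase 1228 [ 448.2 -328.2] [125.9  89. ] 7.23 z 0.0105
scene0 top 592 [ 453.9 -334.7] [88.8 49.6] 18.66 z 0.1383
scene0 bar 392 [ 453.3 -336. ] [24.  90.5] 89.92 z 0.1385
```

jog_arm --rows '[200,-420,-50,0,0,0,0,200,-420,-50,0,0,0,0,200,-420,-50,0,0,0,0,200,-420,-50,0,0,0,0,200,-420,-50,0,0,0,0,200,-420,-50,0,0,0,0,200,-420,-50,0,0,0,0,200,-420,-50,0,0,0,0,200,-420,-50,0,0,0,0]'

```text
t: 1.23
tcp_pos: [0.2413, -0.1166, 0.3]
eef_rot: [-0.0, 0.99, 0.14, 0.0]
force: [0.0, -1.1, 0.1]
width: 0.0001
gripper_force: 0.0
```

```bash
cat >> h.py <<'E'
def goto(x,y,z,psi=None):
    from rig import r
    o=r.observe(); M=rot(o["eef_rot"]); p0=np.degrees(np.arctan2(M[1,0],M[0,0]))
    q=0 if psi is None else psi; q=np.radians(q if psi is not None else p0)
    T=np.array([[np.cos(q),np.sin(q),0],[np.sin(q),-np.cos(q),0],[0,0,-1]])
    rv=R.from_matrix(M.T@T).as_rotvec(degrees=True)
    print("shift",(M.T@(np.array([x,y,z])-o["tcp_pos"])*1000).round(1),"turn",rv.round(2),"now",o["tcp_pos"].round(4),"psi",p0.round(2),"t",round(o["t"],2),"F",o["force"].round(1),"w",o["width"].round(4))
E
python3 -c "
from h import *
goto(.407,.177,.085,0)"
```

```text
Traceback (most recent call last):
  File "h.py", line 20, in goto
    print("shift",(M.T@(np.array([x,y,z])-o["tcp_pos"])*1000).round(1),"turn",rv.round(2),"now",o["tcp_pos"].round(4),"psi",p0.round(2),"t",round(o["t"],2),"F",o["force"].round(1),"w",o["width"].round(4))
                                                                                                                                                                                        ^^^^^^^^^^^^^^^^
AttributeError: 'float' object has no attribute 'round'
```

```bash
sed -i 's/o\["width"\].round(4)/round(o["width"],4)/' h.py
python3 -c "
from h import *
goto(.407,.177,.085,0)"
```

```text
shift [ 240.5 -236.1  215.1] turn [-0.   -0.03 16.1 ] now [ 0.2413 -0.1166  0.3   ] psi 16.1 t 1.23 F [ 0.  -1.1  0.1] w 0.0001
```

jog_arm --rows '[240,-236,60,0,0,16.1,0,240,-236,60,0,0,16.1,0,240,-236,60,0,0,16.1,0,240,-236,60,0,0,16.1,0,240,-236,60,0,0,16.1,0,240,-236,60,0,0,16.1,0,240,-236,60,0,0,16.1,0,240,-236,120,0,0,16.1,0,240,-236,180,0,0,16.1,0,240,-236,215,0,0,16.1,0,240,-236,215,0,0,16.1,0,240,-236,215,0,0,16.1,0]'

```text
t: 2.72
tcp_pos: [0.4089, 0.1734, 0.086]
eef_rot: [-0.0, 1.0, -0.003, 0.001]
force: [0.4, -0.4, 0.9]
width: -0.0
gripper_force: 0.0
```

```bash
python3 -c "
from h import *
goto(.407,.177,.075,0)"
```

```text
shift [-2.  -3.5 11. ] turn [-0.01 -0.06 -0.3 ] now [0.4089 0.1734 0.086 ] psi -0.3 t 2.73 F [ 0.4 -0.4  0.9] w -0.0
```

jog_arm --rows '[-2,-3,10,0,0,0,0,-2,-3,12,0,0,0,0,-2,-3,13,0,0,0,0,-2,-3,13.5,0,0,0,0,-2,-3,13.5,0,0,0,0,-2,-3,13.5,0,0,0,0]'

```text
t: 3.48
tcp_pos: [0.4062, 0.1773, 0.0719]
eef_rot: [-0.0, 1.0, -0.002, 0.0]
force: [-0.6, 0.6, 5.3]
width: -0.0
gripper_force: 2.7
```

jog_arm --rows '[0,0,1,0,0,0,0,0,0,1.5,0,0,0,0,0,0,1.5,0,0,0,0,0,0,1.5,0,0,0,0]'

```text
t: 3.98
tcp_pos: [0.4063, 0.1774, 0.0714]
eef_rot: [-0.0, 1.0, -0.002, 0.001]
force: [-5.0, -0.1, 20.7]
width: 0.0001
gripper_force: 10.6
```

jog_arm --rows '[0,0,-60,0,0,0,0,0,0,-120,0,0,0,0,30,60,-180,0,0,0,85,47,511,-230,0,0,0,85,47,511,-230,0,0,0,85,47,511,-230,0,0,0,85,47,511,-230,0,0,0,85,47,511,-230,0,0,0,85,47,511,-230,0,0,0,85,47,511,-230,0,0,0,85,47,511,-230,0,0,0,85,47,511,-230,0,0,0,85,47,511,-230,0,0,0,85,47,511,-230,0,0,0,85]'

```text
t: 5.72
tcp_pos: [0.4506, -0.3326, 0.2997]
eef_rot: [-0.001, 1.0, -0.001, -0.0]
force: [-0.1, 0.3, -0.7]
width: 0.0849
gripper_force: 0.0
```

```bash
python3 - <<'E'
from h import *
from rig import grab_frame
goto(.4535,-.334,.3,0)
d=grab_frame("wrist"); np.savez("w1.npz",**d); print(d["origin"],d["fx"],rot(d["rotation"])[:,2])
cv2.imwrite("pics/w1.png",d["frame"][:,:,::-1])
w=cloud(d); x,y,z=w[...,0],w[...,1],w[...,2]
def fit(name,m):
    if m.sum()<5: return
    p=w[m]; c,s,a=cv2.minAreaRect(p[:,:2].astype(np.float32)*1000); print(name,m.sum(),np.round(c,1),np.round(s,1),round(a,2),"z",np.median(p[:,2]).round(4),p[:,2].max())
st=(x>.38)&(x<.53)&(y>-.39)&(y<-.27)
fit("base",st&(z>.004)&(z<.02)); fit("hi",st&(z>.125)); 
H=hsv(d); g=st&(H[...,1]<60)&(z>.12)
[print(*b) for b in blobs(d,w,g)]
red=st&((H[...,0]<6)|(H[...,0]>172))&(H[...,1]>150)&(z>.06)
print("red");[print(*b) for b in blobs(d,w,red)]
E
```

```text
shift [ 2.9  1.4 -0.3] turn [-0.06  0.04 -0.17] now [ 0.4506 -0.3326  0.2997] psi -0.17 t 5.72 F [-0.1  0.3 -0.7] w 0.0849
[ 0.51722577 -0.33159353  0.4228787 ] 329.91705312235683 [ 0.26600515 -0.00368831  0.96396455]
base 2548 [ 451.9 -332.6] [110.1  70. ] 3.38 z 0.0093 0.01991538295938805
hi 39753 [ 453.5 -330.2] [114.9  83.5] 60.9 z 0.3579 0.3797109375564406
[323.3 149.2] 707 [ 0.4857 -0.3313  0.1375] [ 0.4587 -0.3451  0.1206] [ 0.4971 -0.3151  0.1415]
[325.7 184.9] 356 [ 0.4526 -0.333   0.146 ] [ 0.4462 -0.3571  0.1203] [ 0.4581 -0.3082  0.1498]
[327.2 215.9] 597 [ 0.4193 -0.3339  0.1375] [ 0.4071 -0.3495  0.1229] [ 0.444  -0.3192  0.1421]
[190.3 314.3] 2130 [ 0.4624 -0.2888  0.3373] [ 0.4405 -0.3133  0.2971] [ 0.47   -0.2757  0.3756]
[458.4 283.7] 1135 [ 0.461  -0.3767  0.3243] [ 0.4476 -0.3871  0.2953] [ 0.4681 -0.3602  0.3572]
[218.8 261. ] 8 [ 0.4572 -0.2886  0.3   ] [ 0.4561 -0.2888  0.299 ] [ 0.4583 -0.2885  0.3026]
[208.7 288. ] 158 [ 0.454  -0.2887  0.3142] [ 0.4412 -0.2892  0.303 ] [ 0.4609 -0.288   0.3233]
[431.5 270.7] 13 [ 0.4551 -0.3736  0.305 ] [ 0.4529 -0.3739  0.3
[... 17163 characters left out ...]
5] [ 0.4621 -0.3215  0.3709]
[416.  398.1] 9 [ 0.4697 -0.3471  0.3779] [ 0.469  -0.3473  0.377 ] [ 0.4709 -0.3465  0.3789]
red
[348.5 169.8] 102 [ 0.4615 -0.3541  0.1215] [ 0.452  -0.3579  0.0907] [ 0.4636 -0.3521  0.1333]
[301.4 172.5] 105 [ 0.4591 -0.3102  0.1209] [ 0.4486 -0.3127  0.0875] [ 0.4609 -0.3064  0.1318]
[325.  179.5] 297 [ 0.4568 -0.3322  0.1418] [ 0.4491 -0.3479  0.1197] [ 0.46   -0.3153  0.148 ]
[350.2 189. ] 13 [ 0.4446 -0.3553  0.1261] [ 0.4434 -0.3581  0.1169] [ 0.4454 -0.3531  0.1272]
[325.8 190.8] 114 [ 0.4468 -0.333   0.142 ] [ 0.4443 -0.3481  0.1393] [ 0.4493 -0.3171  0.1436]
[301.6 191.8] 14 [ 0.4421 -0.3104  0.1265] [ 0.4406 -0.3128  0.1251] [ 0.4435 -0.308   0.1283]
```

View pics/w1.png

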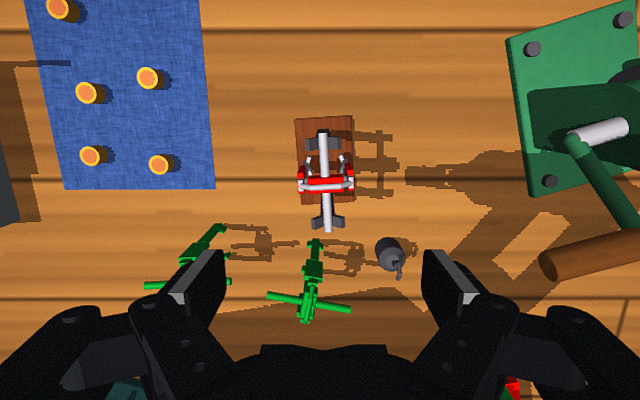

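The wrist view shows the red tongs at about (325,185) with the bar running vertically, (323,149) to (327,216). That puts the tongs at (0.452, -0.3327) with a yaw of about 2.8°. The green look-alikes stay clear of the descent.

```bash
python3 -c "
from h import *
goto(.452,-.3327,.107,2.8)"
```

```text
shift [  1.4   0.2 192.8] turn [-0.04  0.03 -2.96] now [ 0.4507 -0.3326  0.2998] psi -0.16 t 5.78 F [ 0.4  0.2 -1.3] w 0.0848
```

jog_arm --rows '[1.4,0.2,50,0,0,-2.9,85,1.4,0.2,100,0,0,-2.9,85,1.4,0.2,140,0,0,-2.9,85,1.4,0.2,170,0,0,-2.9,85,1.4,0.2,193,0,0,-2.9,85,1.4,0.2,193,0,0,-2.9,85,1.4,0.2,193,0,0,-2.9,65,1.4,0.2,193,0,0,-2.9,56,1.4,0.2,193,0,0,-2.9,48,1.4,0.2,193,0,0,-2.9,48,1.4,0.2,193,0,0,-2.9,48]'

```text
t: 7.15
tcp_pos: [0.4529, -0.3349, 0.1083]
eef_rot: [0.001, 1.0, 0.023, 0.001]
force: [-0.2, 1.6, 6.0]
width: 0.048
gripper_force: 4.2
```

jog_arm --rows '[0,0,0,0,0,0,47,0,0,-10,0,0,0,47,0,0,-25,0,0,0,47,0,0,-60,0,0,0,47,0,0,-100,0,0,0,47,0,0,-150,0,0,0,47,0,0,-150,0,0,0,47,0,0,-150,0,0,0,47]'

```text
t: 8.15
tcp_pos: [0.4519, -0.3339, 0.2572]
eef_rot: [-0.0, 1.0, 0.023, 0.0]
force: [0.7, -0.3, -1.9]
width: 0.0472
gripper_force: 4.5
```

```bash
python3 - <<'E'
from h import *
from rig import grab_frame
goto(.4515,-.128,.2,0)
d=grab_frame("scene"); np.savez("s2.npz",**d)
f=d["frame"][130:330,80:330,::-1]; cv2.imwrite("pics/s2.png",cv2.resize(f,None,fx=3,fy=3,interpolation=cv2.INTER_CUBIC))
d=grab_frame("wrist"); np.savez("w2.npz",**d)
cv2.imwrite("pics/w2.png",d["frame"][:,:,::-1])
E
```

```text
shift [   9.2 -205.7   57.2] turn [-0.   -0.01  2.66] now [ 0.4519 -0.3339  0.2572] psi 2.66 t 8.15 F [ 0.7 -0.3 -1.9] w 0.0472
```

View pics/s2.png

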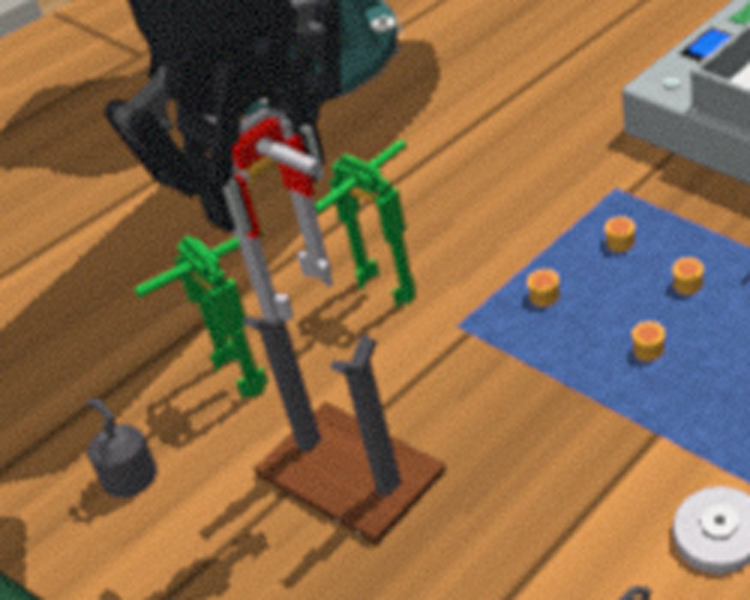

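View pics/w2.png

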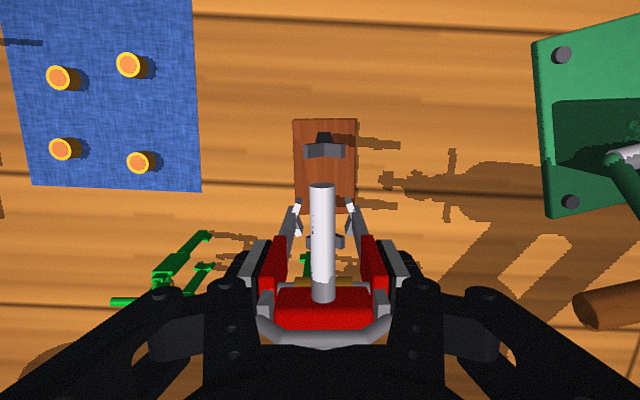

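Wrist view: the tongs hang upright in the gripper, with the bar at (322,240) and the jaws near (296,215) and (350,215). The scene view agrees, and the stand is empty.

```bash
cat >> h.py <<'E'
def masses(names=("top","wrist"),zlo=.008,zhi=.09):
    from rig import grab_frame
    for n in names:
        d=grab_frame(n); w=cloud(d); H=hsv(d); x,y,z=w[...,0],w[...,1],w[...,2]
        m=(H[...,0]>6)&(H[...,0]<25)&(H[...,1]>110)&(H[...,2]>90)&(z>.012)&(z<.08)&(x>.38)&(x<.68)&(y>-.22)&(y<.3)
        print(n)
        for c,a,md,lo,hi in blobs(d,w,m,25):
            if hi[0]-lo[0]<.045: print("  mid",((lo+hi)/2)[:2].round(4),"size",(hi-lo)[:2].round(3),"ztop",hi[2],a,md[2])
E
python3 - <<'E'
from h import *
for f in ("w2.npz","s2.npz"):
    d=dict(np.load(f)); w=cloud(d); x,y,z=w[...,0],w[...,1],w[...,2]
    m=(np.abs(x-.4525)<.03)&(np.abs(y+.334)<.04)&(z>.14)&(z<.19)
    for s in (1,-1):
        p=w[m&(s*(y+.334)>0)]
        if len(p): print(f,s,len(p),p.min(0).round(4),p.max(0).round(4))
    b=(np.abs(x-.4525)<.06)&(np.abs(y+.334)<.008)&(z>.27)&(z<.30)&(np.abs(x-.4525)>.012); p=w[b]; 
    if len(p): print("bar",len(p),p.min(0).round(4),p.max(0).round(4),np.polyfit(p[:,0],p[:,2],1),np.polyfit(p[:,0],p[:,1],1))
masses()
E
```

```text
w2.npz 1 342 [ 0.4383 -0.3188  0.1664] [ 0.461  -0.3085  0.1899]
w2.npz -1 335 [ 0.44   -0.3553  0.1662] [ 0.4629 -0.3455  0.1898]
bar 2573 [ 0.4384 -0.3368  0.2772] [ 0.4961 -0.326   0.2875] [-0.02208724  0.29562225] [ 0.05174412 -0.35550956]
s2.npz 1 90 [ 0.4389 -0.3194  0.1679] [ 0.4628 -0.3091  0.1899]
s2.npz -1 90 [ 0.4225 -0.3578  0.1408] [ 0.4646 -0.3459  0.19  ]
bar 94 [ 0.4211 -0.3358  0.2805] [ 0.4972 -0.3265  0.2895] [-0.04319388  0.30708131] [ 0.07739396 -0.36976577]
top
  mid [ 0.6259 -0.0416] size [0.021 0.02 ] ztop 0.0264 53 0.0186
  mid [ 0.5525 -0.1296] size [0.021 0.02 ] ztop 0.0254 52 0.0191
  mid [ 0.5357 -0.0553] size [0.021 0.02 ] ztop 0.0254 53 0.0187
  mid [ 0.462  -0.0449] size [0.02  0.023] ztop 0.0227 51 0.0181
  mid [ 0.4502 -0.128 ] size [0.02 0.02] ztop 0.0254 52 0.0187
wrist
  mid [ 0.5514 -0.1326] size [0.023 0.013] ztop 0.019 46 0.0175
  mid [ 0.5518 -0.1262] size [0.016 0.019] ztop 0.0202 263 0.018
  mid [ 0.5355 -0.0526] size [0.023 0.025] ztop 0.0202 406 0.018
  mid [ 0.4612 -0.0428] size [0.023 0.025] ztop 0.0201 381 0.018
  mid [ 0.4503 -0.1259] size [0.023 0.023] ztop 0.0202 294 0.0179
```

```bash
python3 -c "
from h import *
goto(.4513,-.1280,.093,0)"
```

```text
shift [   9.7 -205.   163. ] turn [-0.13  0.12  2.66] now [ 0.4514 -0.3336  0.2556] psi 2.66 t 8.35 F [ 0.2  1.4 -0. ] w 0.0474
```

jog_arm --rows '[9.7,-205,20,0,0,2.6,47,9.7,-205,40,0,0,2.6,47,9.7,-205,60,0,0,2.6,47,9.7,-205,80,0,0,2.6,47,9.7,-205,90,0,0,2.6,47,9.7,-205,110,0,0,2.6,47,9.7,-205,130,0,0,2.6,47,9.7,-205,130,0,0,2.6,47,9.7,-205,130,0,0,2.6,47]'

```text
t: 9.48
tcp_pos: [0.453, -0.1299, 0.1275]
eef_rot: [0.0, 1.0, 0.0, 0.0]
force: [-0.0, 0.1, -2.0]
width: 0.0471
gripper_force: 4.5
```

```bash
python3 - <<'E'
from h import *
from rig import grab_frame
goto(.4513,-.1280,.093,0)
d=grab_frame("wrist"); w=cloud(d)
cv2.imwrite("pics/w3.png",d["frame"][:,:,::-1])
E
```

```text
shift [-1.7 -2.  34.5] turn [ 0.02 -0.04  0.02] now [ 0.453  -0.1299  0.1275] psi 0.02 t 9.47 F [-0.   0.1 -2. ] w 0.0471
```

View pics/w3.png

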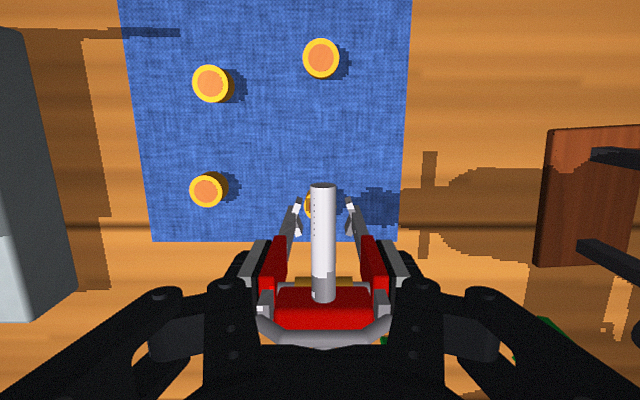

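The mass at (318,207) sits under the bar between the jaws (298 and 350). I'll descend and squeeze.

jog_arm --rows '[-1.7,-2,12,0,0,0,47.5,-1.7,-2,24,0,0,0,47.5,-1.7,-2,34.5,0,0,0,47.5,-1.7,-2,34.5,0,0,0,47.5,-1.7,-2,34.5,0,0,0,42,-1.7,-2,34.5,0,0,0,36,-1.7,-2,34.5,0,0,0,36,-1.7,-2,34.5,0,0,0,36,-1.7,-2,34.5,0,0,0,36]'

```text
t: 10.65
tcp_pos: [0.4509, -0.1271, 0.0928]
eef_rot: [0.0, 1.0, 0.001, 0.0]
force: [-0.7, -0.1, 0.9]
width: 0.0361
gripper_force: 21.0
```

jog_arm --rows '[0,0,-30,0,0,0,36,0,0,-80,0,0,0,36,0,0,-125,0,0,0,36,45,-358,-125,0,0,0,36,45,-358,-125,0,0,0,36,45,-358,-125,0,0,0,36,45,-358,-125,0,0,0,36,45,-358,-125,0,0,0,36,45,-358,-125,0,0,0,36,45,-358,-125,0,0,0,36,45,-358,-110,0,0,0,36,45,-358,-90,0,0,0,36,45,-358,-70,0,0,0,36,45,-358,-62,0,0,0,36,45,-358,-62,0,0,0,36]'

```text
t: 12.52
tcp_pos: [0.4946, 0.2298, 0.1537]
eef_rot: [0.0, 1.0, -0.0, -0.001]
force: [0.4, -0.4, -1.5]
width: 0.0366
gripper_force: 21.0
```

```bash
python3 - <<'E'
from h import *
from rig import grab_frame
goto(.496,.231,.1435,0)
masses(("top",))
d=grab_frame("wrist"); cv2.imwrite("pics/w4.png",d["frame"][:,:,::-1])
E
```

```text
shift [ 1.4 -1.2 10.2] turn [ 0.04  0.12 -0.02] now [0.4946 0.2298 0.1537] psi -0.02 t 12.53 F [ 0.4 -0.4 -1.5] w 0.0366
top
  mid [ 0.6256 -0.0416] size [0.021 0.02 ] ztop 0.0266 54 0.0192
  mid [ 0.5524 -0.1296] size [0.021 0.02 ] ztop 0.0231 54 0.0175
  mid [ 0.5359 -0.0554] size [0.021 0.02 ] ztop 0.0246 53 0.0182
  mid [ 0.462  -0.0434] size [0.02 0.02] ztop 0.0253 50 0.018
```

View pics/w4.png

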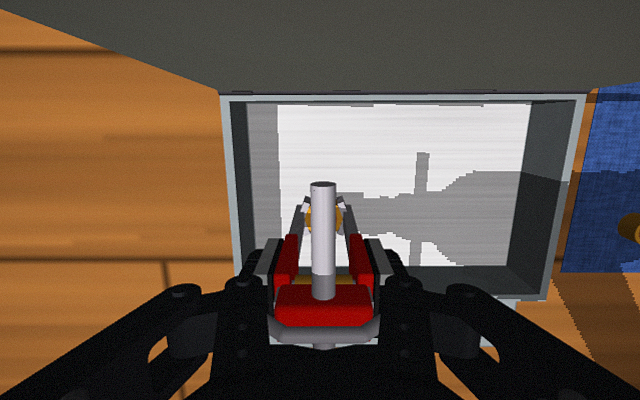

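The mass is held at (323,218) between the jaws and above the pan, clear of the walls. I'll set it down.

jog_arm --rows '[1,-1,6,0,0,0,36,1,-1,9.5,0,0,0,36,1,-1,10.5,0,0,0,36,1,-1,10.5,0,0,0,39,1,-1,10.5,0,0,0,44,1,-1,10.5,0,0,0,47.5,1,-1,10.5,0,0,0,47.5,1,-1,10.5,0,0,0,47.5,1,-1,-5,0,0,0,47.5,1,-1,-20,0,0,0,47.5,1,-1,-70,0,0,0,47.5,1,-1,-70,0,0,0,47.5]'

```text
t: 14.12
tcp_pos: [0.4995, 0.2331, 0.2297]
eef_rot: [-0.002, 1.0, 0.001, 0.005]
force: [1.0, -0.4, -1.4]
width: 0.0474
gripper_force: 4.3
```

```bash
python3 - <<'E'
from h import *
from rig import grab_frame
goto(.463,-.0445,.203,0)
masses(("top","scene"))
E
```

```text
shift [-37.1 277.6  25.5] turn [-0.18 -0.53  0.06] now [0.4995 0.2331 0.2297] psi 0.06 t 14.12 F [ 1.  -0.4 -1.4] w 0.0474
top
  mid [ 0.626  -0.0416] size [0.022 0.02 ] ztop 0.0241 51 0.0185
  mid [ 0.5526 -0.1296] size [0.021 0.02 ] ztop 0.0229 54 0.0185
  mid [ 0.5359 -0.0553] size [0.021 0.02 ] ztop 0.0243 54 0.0189
  mid [0.4946 0.2308] size [0.016 0.022] ztop 0.0737 40 0.0683
  mid [ 0.462  -0.0435] size [0.02 0.02] ztop 0.0245 49 0.0181
scene
  mid [0.495  0.2301] size [0.018 0.021] ztop 0.0711 45 0.068
  mid [ 0.4619 -0.0436] size [0.022 0.022] ztop 0.0217 60 0.0186
  mid [ 0.5377 -0.0537] size [0.023 0.023] ztop 0.023 66 0.0183
  mid [ 0.6274 -0.0391] size [0.023 0.023] ztop 0.0223 73 0.0185
  mid [ 0.5536 -0.1288] size [0.023 0.025] ztop 0.0212 79 0.0186
```

jog_arm --rows '[-37,277,10,0,0,0,47.5,-37,277,10,0,0,0,47.5,-37,277,10,0,0,0,47.5,-37,277,10,0,0,0,47.5,-37,277,10,0,0,0,47.5,-37,277,10,0,0,0,47.5,-37,277,40,0,0,0,47.5,-37,277,80,0,0,0,47.5,-37,277,100,0,0,0,47.5,-37,277,100,0,0,0,47.5,-37,277,100,0,0,0,47.5]'

```text
t: 15.6
tcp_pos: [0.46, -0.0445, 0.1249]
eef_rot: [-0.0, 1.0, 0.001, 0.0]
force: [0.4, -0.6, -1.5]
width: 0.0478
gripper_force: 4.3
```

```bash
python3 - <<'E'
from h import *
goto(.463,-.0438,.093,0)
E
```

```text
shift [ 3.  -0.6 31.9] turn [-0.01 -0.02  0.1 ] now [ 0.46   -0.0445  0.1249] psi 0.1 t 15.6 F [ 0.4 -0.6 -1.5] w 0.0478
```

jog_arm --rows '[3,-0.6,12,0,0,0,47.5,3,-0.6,24,0,0,0,47.5,3,-0.6,32,0,0,0,47.5,3,-0.6,32,0,0,0,44,3,-0.6,32,0,0,0,36,3,-0.6,32,0,0,0,36,3,-0.6,32,0,0,0,36,3,-0.6,32,0,0,0,36,3,-0.6,10,0,0,0,36,3,-0.6,-40,0,0,0,36,3,-0.6,-90,0,0,0,36,37,-230,-90,0,0,0,36,37,-230,-90,0,0,0,36,37,-230,-90,0,0,0,36,37,-230,-90,0,0,0,36,37,-230,-90,0,0,0,36,37,-230,-70,0,0,0,36,37,-230,-40,0,0,0,36,37,-230,-30,0,0,0,36,37,-230,-30,0,0,0,36]'

```text
t: 18.1
tcp_pos: [0.4958, 0.1843, 0.1541]
eef_rot: [0.0, 1.0, 0.0, -0.001]
force: [0.1, -0.2, -2.4]
width: 0.0363
gripper_force: 21.1
```

```bash
python3 - <<'E'
from h import *
goto(.497,.186,.1432,0)
masses(("top","scene"))
E
```

```text
shift [ 1.2 -1.7 10.9] turn [0.03 0.1  0.02] now [0.4958 0.1843 0.1541] psi 0.02 t 18.1 F [ 0.1 -0.2 -2.4] w 0.0363
top
  mid [ 0.6256 -0.0417] size [0.02 0.02] ztop 0.0229 52 0.0182
  mid [ 0.5526 -0.1296] size [0.021 0.02 ] ztop 0.024 53 0.019
  mid [ 0.536  -0.0553] size [0.021 0.02 ] ztop 0.0251 53 0.0185
scene
  mid [0.4944 0.2304] size [0.016 0.023] ztop 0.0704 37 0.0677
  mid [ 0.537  -0.0546] size [0.022 0.022] ztop 0.0216 69 0.0188
  mid [ 0.6273 -0.039 ] size [0.023 0.024] ztop 0.0213 76 0.0185
  mid [ 0.5526 -0.1271] size [0.023 0.023] ztop 0.0225 78 0.0184
```

jog_arm --rows '[1,-1.5,6,0,0,0,36,1,-1.5,10,0,0,0,36,1,-1.5,11,0,0,0,36,1,-1.5,11,0,0,0,39,1,-1.5,11,0,0,0,44,1,-1.5,11,0,0,0,47.5,1,-1.5,11,0,0,0,47.5,1,-1.5,11,0,0,0,47.5,1,-1.5,-5,0,0,0,47.5,1,-1.5,-20,0,0,0,47.5,1,-1.5,-70,0,0,0,47.5,20,60,-70,0,0,0,47.5,41,239,-60,0,0,0,47.5,41,239,-60,0,0,0,47.5,41,239,-60,0,0,0,47.5,41,239,-40,0,0,0,47.5,41,239,0,0,0,0,47.5,41,239,27,0,0,0,47.5,41,239,27,0,0,0,47.5,41,239,27,0,0,0,47.5]'

```text
t: 20.7
tcp_pos: [0.5387, -0.0541, 0.1291]
eef_rot: [0.0, 1.0, 0.001, 0.001]
force: [0.0, -0.4, -1.2]
width: 0.0474
gripper_force: 4.3
```

```bash
python3 - <<'E'
from h import *
goto(.5372,-.0550,.093,0)
masses(("top","scene"))
E
```

```text
shift [-1.6  0.9 36.1] turn [ 0.02 -0.13  0.07] now [ 0.5387 -0.0541  0.1291] psi 0.07 t 20.7 F [ 0.  -0.4 -1.2] w 0.0474
top
  mid [0.4976 0.185 ] size [0.023 0.022] ztop 0.0736 59 0.0679
  mid [0.4962 0.2314] size [0.02  0.022] ztop 0.0746 54 0.0681
scene
  mid [0.497  0.2068] size [0.022 0.066] ztop 0.0713 107 0.0668
  mid [ 0.5376 -0.056 ] size [0.021 0.023] ztop 0.0214 51 0.0184
  mid [ 0.6265 -0.0405] size [0.022 0.023] ztop 0.0215 76 0.0184
  mid [ 0.5533 -0.1282] size [0.023 0.025] ztop 0.023 81 0.0186
```

jog_arm --rows '[-1.5,1,12,0,0,0,47.5,-1.5,1,26,0,0,0,47.5,-1.5,1,36,0,0,0,47.5,-1.5,1,36,0,0,0,44,-1.5,1,36,0,0,0,36,-1.5,1,36,0,0,0,36,-1.5,1,36,0,0,0,36,-1.5,1,36,0,0,0,36,-1.5,1,10,0,0,0,36,-1.5,1,-40,0,0,0,36,-1.5,1,-90,0,0,0,36,-41.5,-195,-90,0,0,0,36,-41.5,-195,-90,0,0,0,36,-41.5,-195,-90,0,0,0,36,-41.5,-195,-90,0,0,0,36,-41.5,-195,-90,0,0,0,36,-41.5,-195,-70,0,0,0,36,-41.5,-195,-40,0,0,0,36,-41.5,-195,-25,0,0,0,36,-41.5,-195,-25,0,0,0,36]'

```text
t: 23.3
tcp_pos: [0.4954, 0.1398, 0.1516]
eef_rot: [0.0, 1.0, -0.0, -0.001]
force: [0.2, -0.6, -1.8]
width: 0.037
gripper_force: 25.9
```

```bash
python3 - <<'E'
from h import *
goto(.497,.141,.1432,0)
masses(("top","scene"))
E
```

```text
shift [ 1.6 -1.2  8.4] turn [ 0.03  0.15 -0.02] now [0.4954 0.1398 0.1516] psi -0.02 t 23.3 F [ 0.2 -0.6 -1.8] w 0.037
top
  mid [ 0.6256 -0.0416] size [0.021 0.02 ] ztop 0.0233 53 0.0189
  mid [ 0.5526 -0.1296] size [0.021 0.02 ] ztop 0.0231 53 0.0185
scene
  mid [0.4975 0.2068] size [0.021 0.065] ztop 0.0717 104 0.0671
  mid [ 0.6262 -0.0409] size [0.023 0.023] ztop 0.0236 76 0.0181
  mid [ 0.5526 -0.1282] size [0.022 0.023] ztop 0.0219 77 0.0182
```

jog_arm --rows '[1.5,-1.2,5,0,0,0,36,1.5,-1.2,8,0,0,0,36,1.5,-1.2,9,0,0,0,36,1.5,-1.2,9,0,0,0,39,1.5,-1.2,9,0,0,0,44,1.5,-1.2,9,0,0,0,47.5,1.5,-1.2,9,0,0,0,47.5,1.5,-1.2,9,0,0,0,47.5,1.5,-1.2,-6,0,0,0,47.5,1.5,-1.2,-20,0,0,0,47.5,1.5,-1.2,-70,0,0,0,47.5,20,60,-70,0,0,0,47.5,57,268,-60,0,0,0,47.5,57,268,-60,0,0,0,47.5,57,268,-60,0,0,0,47.5,57,268,-60,0,0,0,47.5,57,268,-20,0,0,0,47.5,57,268,24,0,0,0,47.5,57,268,24,0,0,0,47.5,57,268,24,0,0,0,47.5]'

```text
t: 25.9
tcp_pos: [0.5543, -0.1272, 0.1303]
eef_rot: [0.0, 1.0, 0.001, 0.001]
force: [0.6, 0.5, -0.5]
width: 0.0475
gripper_force: 4.3
```

```bash
python3 - <<'E'
from h import *
goto(.5535,-.1288,.093,0)
masses(("top","scene"))
E
```

```text
shift [-0.8  1.6 37.3] turn [ 0.04 -0.11  0.07] now [ 0.5543 -0.1272  0.1303] psi 0.07 t 25.9 F [ 0.6  0.5 -0.5] w 0.0475
top
  mid [ 0.6258 -0.0402] size [0.022 0.017] ztop 0.0267 47 0.019
  mid [0.497  0.1849] size [0.022 0.022] ztop 0.0743 57 0.0689
  mid [0.4985 0.1407] size [0.02  0.022] ztop 0.0744 55 0.0687
  mid [0.4964 0.2309] size [0.02  0.022] ztop 0.0748 55 0.0685
scene
  mid [0.4979 0.1856] size [0.022 0.112] ztop 0.0716 165 0.0676
  mid [ 0.6265 -0.0394] size [0.022 0.023] ztop 0.0217 71 0.0185
  mid [ 0.5537 -0.1284] size [0.02  0.022] ztop 0.0221 58 0.0189
```

jog_arm --rows '[-0.8,1.6,12,0,0,0,47.5,-0.8,1.6,26,0,0,0,47.5,-0.8,1.6,37,0,0,0,47.5,-0.8,1.6,37,0,0,0,44,-0.8,1.6,37,0,0,0,36,-0.8,1.6,37,0,0,0,36,-0.8,1.6,37,0,0,0,36,-0.8,1.6,37,0,0,0,36,-0.8,1.6,10,0,0,0,36,-0.8,1.6,-40,0,0,0,36,-0.8,1.6,-90,0,0,0,36,-87,-335,-90,0,0,0,36,-87,-335,-90,0,0,0,36,-87,-335,-90,0,0,0,36,-87,-335,-90,0,0,0,36,-87,-335,-90,0,0,0,36,-87,-335,-90,0,0,0,36,-87,-335,-60,0,0,0,36,-87,-335,-45,0,0,0,36,-87,-335,-45,0,0,0,36]'

```text
t: 28.5
tcp_pos: [0.4648, 0.2073, 0.1725]
eef_rot: [0.0, 1.0, 0.0, -0.001]
force: [0.2, 0.2, -1.9]
width: 0.0363
gripper_force: 24.7
```

```bash
python3 - <<'E'
from h import *
goto(.467,.2085,.1432,0)
masses(("top","scene"))
E
```

```text
shift [ 2.2 -1.2 29.3] turn [0.05 0.17 0.03] now [0.4648 0.2073 0.1725] psi 0.03 t 28.5 F [ 0.2  0.2 -1.9] w 0.0363
top
  mid [ 0.6255 -0.0416] size [0.022 0.02 ] ztop 0.0234 52 0.0185
  mid [0.5014 0.1848] size [0.014 0.022] ztop 0.0721 38 0.0676
  mid [0.4985 0.1405] size [0.02  0.022] ztop 0.0741 56 0.0682
scene
  mid [0.4972 0.186 ] size [0.025 0.11 ] ztop 0.0713 164 0.0675
  mid [ 0.627  -0.0393] size [0.023 0.024] ztop 0.0208 74 0.0182
```

jog_arm --rows '[2,-1.2,15,0,0,0,36,2,-1.2,25,0,0,0,36,2,-1.2,29,0,0,0,36,2,-1.2,29.5,0,0,0,36,2,-1.2,29.5,0,0,0,39,2,-1.2,29.5,0,0,0,44,2,-1.2,29.5,0,0,0,47.5,2,-1.2,29.5,0,0,0,47.5,2,-1.2,29.5,0,0,0,47.5,2,-1.2,15,0,0,0,47.5,2,-1.2,0,0,0,0,47.5,2,-1.2,-50,0,0,0,47.5,2,60,-50,0,0,0,47.5,2,120,-50,0,0,0,47.5,2,180,-50,0,0,0,47.5,2,240,-50,0,0,0,47.5,162,247,-50,0,0,0,47.5,162,247,-50,0,0,0,47.5,162,247,-50,0,0,0,47.5,162,247,-50,0,0,0,47.5]'

```text
t: 31.1
tcp_pos: [0.6311, -0.0393, 0.2246]
eef_rot: [0.0, 1.0, 0.0, 0.002]
force: [-0.6, 0.5, -1.7]
width: 0.0476
gripper_force: 4.3
```

```bash
python3 - <<'E'
from h import *
goto(.627,-.0405,.093,0)
masses(("top","scene"))
E
```

```text
shift [ -4.5   1.1 131.5] turn [ 0.02 -0.18  0.05] now [ 0.6311 -0.0393  0.2246] psi 0.05 t 31.1 F [-0.6  0.5 -1.7] w 0.0476
top
  mid [ 0.625  -0.0416] size [0.022 0.02 ] ztop 0.029 45 0.018
  mid [0.4974 0.1849] size [0.022 0.022] ztop 0.0748 60 0.0682
  mid [0.4961 0.2312] size [0.02  0.023] ztop 0.0717 55 0.068
  mid [0.4687 0.2085] size [0.019 0.022] ztop 0.0749 59 0.0682
scene
  mid [ 0.627  -0.0404] size [0.022 0.023] ztop 0.0234 71 0.0185
```

```bash
python3 - <<'E'
from h import *
from rig import grab_frame
a=grab_frame("top")["frame"][130:300,170:430,::-1]; b=grab_frame("scene")["frame"][90:290,220:420,::-1]
a=cv2.resize(a,None,fx=1.55,fy=1.55,interpolation=3); b=cv2.resize(b,None,fx=1.9,fy=1.9,interpolation=3)
o=np.zeros((380,a.shape[1]+b.shape[1],3),np.uint8); o[:a.shape[0],:a.shape[1]]=a; o[:b.shape[0],a.shape[1]:]=b
cv2.imwrite("pics/c5.png",o)
E
```

```text
(no output)
```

View pics/c5.png

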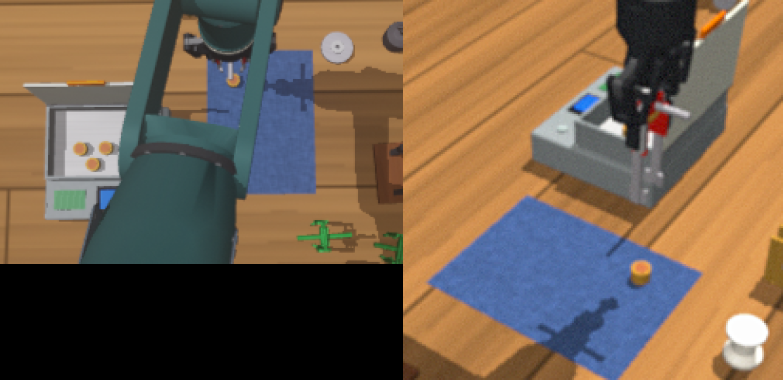

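Three masses are visible on the pan in the top view at (80,149), (106,148) and (93,165). The arm covers the fourth, and the last one is still on the mat. I'll continue.

jog_arm --rows '[-4.5,1.1,40,0,0,0,47.5,-4.5,1.1,80,0,0,0,47.5,-4.5,1.1,95,0,0,0,47.5,-4.5,1.1,95,0,0,0,47.5]'

```text
t: 31.8
tcp_pos: [0.6226, -0.0398, 0.1282]
eef_rot: [-0.0, 1.0, 0.001, -0.001]
force: [0.1, -0.3, -0.3]
width: 0.0472
gripper_force: 4.3
```

```bash
python3 - <<'E'
from h import *
goto(.627,-.0405,.093,0)
E
```

```text
shift [ 4.4  0.8 35.2] turn [-0.02  0.11  0.06] now [ 0.6226 -0.0398  0.1282] psi 0.06 t 31.8 F [ 0.1 -0.3 -0.3] w 0.0472
```

jog_arm --rows '[0,0,0,0,0,0,47.5,0,0,0,0,0,0,47.5]'

```text
t: 32.05
tcp_pos: [0.6248, -0.0401, 0.1302]
eef_rot: [0.0, 1.0, 0.001, 0.001]
force: [-0.7, 0.3, -1.3]
width: 0.0475
gripper_force: 4.3
```

```bash
python3 - <<'E'
from h import *
goto(.627,-.0405,.093,0)
E
```

```text
shift [ 2.1  0.4 37.2] turn [ 0.02 -0.17  0.06] now [ 0.6248 -0.0401  0.1302] psi 0.06 t 32.05 F [-0.7  0.3 -1.3] w 0.0475
```

jog_arm --rows '[2,0.5,14,0,0,0,47.5,2,0.5,28,0,0,0,47.5,2,0.5,37,0,0,0,47.5,2,0.5,37,0,0,0,44,2,0.5,37,0,0,0,36,2,0.5,37,0,0,0,36,2,0.5,37,0,0,0,36,2,0.5,37,0,0,0,36,2,0.5,10,0,0,0,36,2,0.5,-40,0,0,0,36,2,0.5,-85,0,0,0,36,-60,0.5,-85,0,0,0,36,-120,0.5,-85,0,0,0,36,-157,0.5,-85,0,0,0,36,-157,-50,-85,0,0,0,36,-157,-203,-85,0,0,0,36,-157,-203,-85,0,0,0,36,-157,-203,-60,0,0,0,36,-157,-203,-45,0,0,0,36,-157,-203,-45,0,0,0,36]'

```text
t: 34.55
tcp_pos: [0.4651, 0.1622, 0.1725]
eef_rot: [0.0, 1.0, 0.001, -0.002]
force: [-0.1, 0.1, -0.9]
width: 0.0365
gripper_force: 30.3
```

```bash
python3 - <<'E'
from h import *
goto(.467,.163,.1432,0)
masses(("top","scene"))
E
```

```text
shift [ 1.9 -0.8 29.3] turn [0.06 0.17 0.08] now [0.4651 0.1622 0.1725] psi 0.08 t 34.55 F [-0.1  0.1 -0.9] w 0.0365
top
  mid [0.4998 0.141 ] size [0.017 0.023] ztop 0.0739 44 0.0679
scene
```

jog_arm --rows '[2,-0.8,15,0,0,0,36,2,-0.8,25,0,0,0,36,2,-0.8,29,0,0,0,36,2,-0.8,29.5,0,0,0,36,2,-0.8,29.5,0,0,0,39,2,-0.8,29.5,0,0,0,44,2,-0.8,29.5,0,0,0,47.5,2,-0.8,29.5,0,0,0,47.5,2,-0.8,29.5,0,0,0,47.5,2,-0.8,15,0,0,0,47.5,2,-0.8,0,0,0,0,47.5,2,-0.8,-80,0,0,0,47.5,2,60,-80,0,0,0,47.5,2,120,-80,0,0,0,47.5,0,300,-80,0,0,0,47.5,-5,300,-80,0,0,0,47.5,-5,300,-80,0,0,0,47.5,-5,300,-80,0,0,0,47.5]'

```text
t: 36.9
tcp_pos: [0.4621, -0.141, 0.2549]
eef_rot: [0.001, 1.0, -0.002, 0.001]
force: [-0.2, 0.4, -1.5]
width: 0.0476
gripper_force: 4.3
```

```bash
python3 - <<'E'
from h import *
goto(.452,-.3327,.2572,2.66)
masses(("top","scene"))
E
```

```text
shift [ -9.3 191.7  -1.9] turn [ 0.12 -0.13 -2.9 ] now [ 0.4621 -0.141   0.2549] psi -0.24 t 36.9 F [-0.2  0.4 -1.5] w 0.0476
top
  mid [0.4975 0.1851] size [0.022 0.022] ztop 0.074 59 0.0685
  mid [0.4984 0.1407] size [0.02  0.022] ztop 0.074 56 0.0685
  mid [0.4964 0.2308] size [0.02  0.023] ztop 0.0725 56 0.0687
  mid [0.4698 0.1618] size [0.022 0.022] ztop 0.0733 58 0.0687
  mid [0.4687 0.208 ] size [0.019 0.022] ztop 0.0753 59 0.0689
scene
```

jog_arm --rows '[-9,60,-2,0,0,-2.9,47.5,-9,120,-2,0,0,-2.9,47.5,-9,192,-2,0,0,-2.9,47.5,-9,192,-2,0,0,-2.9,47.5,-9,192,-2,0,0,-2.9,47.5,-9,192,-2,0,0,-2.9,47.5]'

```text
t: 37.75
tcp_pos: [0.453, -0.3267, 0.2555]
eef_rot: [-0.001, 1.0, 0.027, -0.0]
force: [0.6, 0.3, -1.1]
width: 0.0477
gripper_force: 4.3
```

```bash
python3 - <<'E'
from h import *
from rig import grab_frame,r
goto(.452,-.3327,.2572,2.66)
t=r.observe()["tcp_pos"]
d=grab_frame("wrist"); np.savez("w6.npz",**d)
for f,t in (("w2.npz",np.array([.4517,-.3338,.2564])),("w6.npz",t)):
    d=dict(np.load(f)); w=cloud(d); x,y,z=(w-t)[...,0],(w-t)[...,1],(w-t)[...,2]
    b=(abs(x)<.06)&(abs(y)<.009)&(z>.018)&(z<.035)&(x>.015)&(x<.042); p=(w-t)[b]
    print(f,len(p),p.min(0).round(4),p.max(0).round(4),np.polyfit(p[:,0],p[:,1],1).round(4),"ztop", np.percentile(p[:,2],95).round(4),np.polyfit(p[:,0],p[:,2],1).round(4))
    m=(abs(x)<.03)&(abs(y)<.04)&(z<-.068)&(z>-.1); p=(w-t)[m]; print("jaw",p.min(0).round(4),p.max(0).round(4))
    st=(w[...,0]>.38)&(w[...,0]<.53)&(w[...,1]>-.39)&(w[...,1]<-.27)&(w[...,2]>.005)&(w[...,2]<.02); print("base",cv2.minAreaRect(w[st][:,:2].astype(np.float32)*1000))
E
```

```text
shift [-1.3  5.9 -1.7] turn [-0.08  0.03  0.42] now [ 0.453  -0.3267  0.2555] psi 3.08 t 37.75 F [ 0.6  0.3 -1.1] w 0.0477
w2.npz 2097 [ 0.015  -0.0014  0.0249] [0.042  0.0076 0.0311] [0.0554 0.0016] ztop 0.0302 [-0.001   0.0288]
jaw [-0.0134 -0.0215 -0.0902] [ 0.0112  0.0253 -0.0681]
base ((452.2975769042969, -332.58544921875), (109.34760284423828, 69.94136810302734), 3.2070398330688477)
w6.npz 2090 [ 0.015  -0.0015  0.0248] [0.042  0.0074 0.0317] [0.0514 0.0015] ztop 0.0304 [-0.0023  0.0291]
jaw [-0.013  -0.0219 -0.0893] [ 0.0115  0.0257 -0.0681]
base ((452.4114074707031, -332.5719909667969), (109.14846801757812, 70.15400695800781), 3.252828359603882)
```

jog_arm --rows '[-1,7,20,0,0,0,47.5,-1,7,60,0,0,0,47.5,-1,7,100,0,0,0,47.5,-1,7,120,0,0,0,47.5,-1,7,120,0,0,0,47.5,-1,7,120,0,0,0,47.5]'

```text
t: 38.55
tcp_pos: [0.453, -0.3359, 0.1366]
eef_rot: [0.0, 1.0, 0.026, 0.001]
force: [-0.2, -0.6, -0.8]
width: 0.0471
gripper_force: 4.3
```

```bash
python3 - <<'E'
from h import *
goto(.452,-.3340,.108,2.8)
E
```

```text
shift [-0.9 -1.9 28.5] turn [ 0.04 -0.06  0.21] now [ 0.453  -0.3359  0.1366] psi 3.01 t 38.55 F [-0.2 -0.6 -0.8] w 0.0471
```

jog_arm --rows '[-0.9,-1.7,8,0,0,0,47.5,-0.9,-1.7,16,0,0,0,47.5,-0.9,-1.7,23,0,0,0,47.5,-0.9,-1.7,27,0,0,0,47.5,-0.9,-1.7,28.5,0,0,0,47.5,-0.9,-1.7,28.5,0,0,0,47.5]'

```text
t: 39.3
tcp_pos: [0.4513, -0.3347, 0.1072]
eef_rot: [0.0, 1.0, 0.026, 0.0]
force: [-1.3, 0.5, 0.8]
width: 0.0473
gripper_force: 4.3
```

jog_arm --rows '[0,0,0,0,0,0,52,0,0,0,0,0,0,58,0,0,0,0,0,0,70,0,0,0,0,0,0,85,0,0,0,0,0,0,85,0,0,0,0,0,0,85,0,0,-20,0,0,0,85,0,0,-60,0,0,0,85,0,0,-110,0,0,0,85,0,0,-160,0,0,0,85,0,0,-190,0,0,0,85,0,0,-190,0,0,0,85]'

```text
t: 40.8
tcp_pos: [0.4525, -0.3356, 0.2999]
eef_rot: [0.002, 1.0, 0.026, 0.002]
force: [-0.2, 0.7, -0.4]
width: 0.085
gripper_force: 0.0
```

```bash
python3 - <<'E'
from h import *
from rig import grab_frame
goto(.46,.08,.3,0)
d=grab_frame("wrist"); w=cloud(d); x,y,z=w[...,0],w[...,1],w[...,2]
H=hsv(d); st=(x>.38)&(x<.53)&(y>-.39)&(y<-.27)&(z<.16)
g=st&(H[...,1]<60)&(z>.12); print("grey");[print(*b) for b in blobs(d,w,g,60)]
red=st&((H[...,0]<6)|(H[...,0]>172))&(H[...,1]>150)&(z>.06)
print("red");[print(*b) for b in blobs(d,w,red,60)]
cv2.imwrite("pics/w7.png",d["frame"][:,:,::-1])
masses(("top",))
E
```

```text
shift [  29.  -414.7   -1.7] turn [ 0.24 -0.24  2.96] now [ 0.4525 -0.3356  0.2999] psi 2.96 t 40.8 F [-0.2  0.7 -0.4] w 0.085
grey
[320.6 153.6] 711 [ 0.4851 -0.3312  0.1376] [ 0.4565 -0.3456  0.1242] [ 0.4949 -0.3151  0.1417]
[321.6 190. ] 368 [ 0.4504 -0.334   0.1456] [ 0.4417 -0.357   0.1201] [ 0.4562 -0.3084  0.1504]
[321.1 220. ] 586 [ 0.4185 -0.334   0.1377] [ 0.4046 -0.3493  0.1208] [ 0.4422 -0.3196  0.142 ]
red
[297.6 176.3] 107 [ 0.4574 -0.3102  0.1219] [ 0.4488 -0.3131  0.0886] [ 0.4588 -0.3064  0.1387]
[344.9 177. ] 116 [ 0.459  -0.3545  0.1238] [ 0.445  -0.3588  0.0896] [ 0.4615 -0.3522  0.1318]
[320.4 184.6] 301 [ 0.455  -0.3315  0.1419] [ 0.4513 -0.3474  0.1296] [ 0.4581 -0.3166  0.1489]
[321.6 196. ] 110 [ 0.4449 -0.3337  0.142 ] [ 0.4212 -0.3488  0.06  ] [ 0.4472 -0.3179  0.1435]
top
  mid [0.4974 0.1846] size [0.022 0.022] ztop 0.0728 59 0.0681
  mid [0.4984 0.1405] size [0.02  0.022] ztop 0.0728 58 0.0679
  mid [0.4964 0.2306] size [0.02  0.022] ztop 0.0738 55 0.0683
  mid [0.4697 0.1621] size [0.022 0.022] ztop 0.0739 57 0.0686
  mid [0.4688 0.2084] size [0.019 0.021] ztop 0.0748 59 0.0678
```

View pics/w7.png

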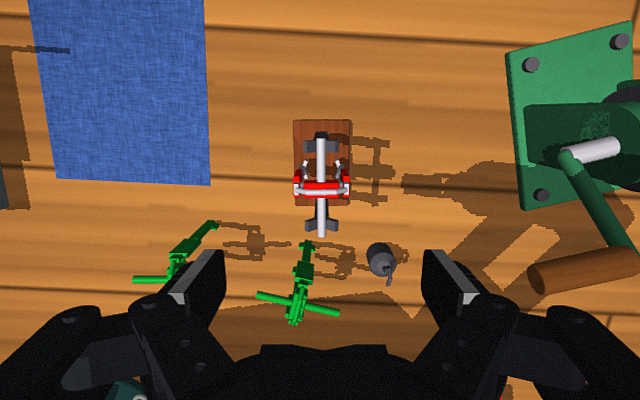

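The tongs hang in the stand with the bar in both notches, (320,153) to (321,220), and let go. Next is the lid: I'll close the fingers and go up over it to its far side.

jog_arm --rows '[0,-60,-10,0,0,2.9,0,60,-140,-10,0,0,2.9,0,120,-220,-10,0,0,2.9,0,170,-250,-10,0,0,2.9,0,214,-320,-10,0,0,2.9,0,214,-370,-10,0,0,2.9,0,214,-430,-10,0,0,2.9,0,214,-490,-10,0,0,2.9,0,214,-512,-10,0,0,2.9,0,214,-512,-10,0,0,2.9,0,214,-512,-10,0,0,2.9,0,214,-512,-10,0,0,2.9,0]'

```text
t: 42.4
tcp_pos: [0.6383, 0.1861, 0.3062]
eef_rot: [0.001, 1.0, -0.0, -0.001]
force: [0.7, 0.3, -0.9]
width: -0.0004
gripper_force: 0.0
```

```bash
python3 - <<'E'
from h import *
from rig import grab_frame
goto(.64,.187,.218,0)
for n in ("scene","top"):
    d=grab_frame(n); w=cloud(d); x,y,z=w[...,0],w[...,1],w[...,2]
    H=hsv(d); m=(x>.55)&(x<.61)&(y>.07)&(y<.17)&(z>.11)&(z<.225)
    p=w[m]; A=np.c_[p[:,2]-.09,np.ones(len(p))]; print(n,len(p),np.linalg.lstsq(A,p[:,0],rcond=None)[0])
    if n=="scene": cv2.imwrite("pics/s8.png",cv2.resize(d["frame"][30:230,250:470,::-1],None,fx=3,fy=3))
E
```

```text
shift [ 1.8 -1.1 88.2] turn [ 0.07  0.09 -0.01] now [0.6383 0.1861 0.3062] psi -0.01 t 42.4 F [ 0.7  0.3 -0.9] w -0.0004
scene 707 [0.05633123 0.57749689]
top 411 [0.07728117 0.57159242]
```

View pics/s8.png

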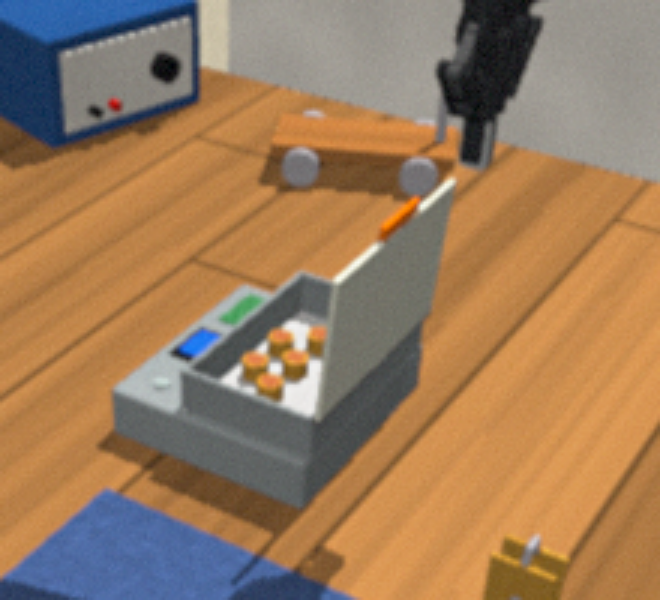

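jog_arm --rows '[0,-1,50,0,0,0,0,0,-1,88,0,0,0,0,-20,-1,88,0,0,0,0,-35,-1,88,0,0,0,0,-45,-1,88,0,0,0,0,-55,-1,87,0,0,0,0,-66,-1,88,0,0,0,0,-77,-1,89.6,0,0,0,0,-88,-1,92.5,0,0,0,0,-98,-1,96.5,0,0,0,0,-108,-1,101.4,0,0,0,0,-117,-1,107.3,0,0,0,0]'

```text
t: 44.0
tcp_pos: [0.5207, 0.1887, 0.1992]
eef_rot: [-0.0, 1.0, 0.001, -0.0]
force: [-0.0, -0.2, 0.9]
width: -0.0003
gripper_force: 0.5
```

```bash
python3 - <<'E'
from h import *
from rig import grab_frame
goto(.5127,.187,.1921,0)
d=grab_frame("scene"); cv2.imwrite("pics/s9.png",cv2.resize(d["frame"][70:220,270:430,::-1],None,fx=3,fy=3))
E
```

```text
shift [-8.   1.7  7.2] turn [-0.    0.03  0.06] now [0.5207 0.1887 0.1992] psi 0.06 t 44.0 F [-0.  -0.2  0.9] w -0.0003
```

View pics/s9.png

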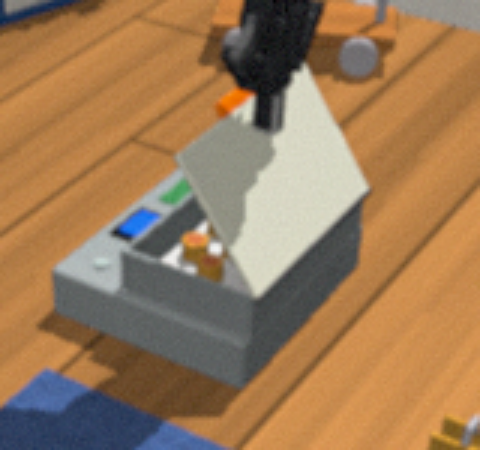

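The lid follows the fingertip and is about half closed.

jog_arm --rows '[-8,1.5,7,0,0,0,0,-16,1.5,14.7,0,0,0,0,-23,1.5,23,0,0,0,0,-29.5,1.5,32,0,0,0,0,-34.5,1.5,42,0,0,0,0,-39,1.5,52,0,0,0,0,-42.5,1.5,62.5,0,0,0,0,-44.5,1.5,73,0,0,0,0,-45,1.5,80,0,0,0,0,-45,1.5,83,0,0,0,0,-45,1.5,84,0,0,0,0,-45,1.5,84,0,0,0,0]'

```text
t: 45.55
tcp_pos: [0.4769, 0.1872, 0.1159]
eef_rot: [-0.0, 1.0, 0.0, 0.0]
force: [-0.1, 0.0, 0.1]
width: -0.0002
gripper_force: 0.0
```

jog_arm --rows '[-3,0,1,0,0,0,0,-3,0,1.5,0,0,0,0,-3,0,2,0,0,0,0,-3,0,2,0,0,0,0]'

```text
t: 46.05
tcp_pos: [0.4735, 0.1872, 0.1146]
eef_rot: [-0.0, 1.0, 0.001, 0.0]
force: [-2.3, -0.7, 9.8]
width: 0.0001
gripper_force: 4.8
```

jog_arm --rows '[0,0,0.3,0,0,0,0,0,0,-20,0,0,0,0,0,0,-50,0,0,0,0,-40,5,-50,0,0,0,0,-71,9,-50,0,0,0,0,-71,9,-50,0,0,0,0,-71,9,-20,0,0,0,0,-71,9,10,0,0,0,0,-71,9,30,0,0,0,0,-71,9,30,0,0,0,0,-71,9,30,0,0,0,0]'

```text
t: 47.42
tcp_pos: [0.4036, 0.1783, 0.0842]
eef_rot: [-0.0, 1.0, 0.001, 0.001]
force: [1.1, -0.5, 0.4]
width: 0.0003
gripper_force: 0.0
```

```bash
python3 - <<'E'
from h import *
from rig import grab_frame
goto(.402,.178,.0715,0)
d=grab_frame("scene"); w=cloud(d); x,y,z=w[...,0],w[...,1],w[...,2]
for a in (.46,.49,.52,.55):
    m=(abs(x-a)<.01)&(y>.1)&(y<.14)&(z>.06)&(z<.2); print(a,m.sum(),np.median(z[m]).round(4))
E
```

```text
shift [-1.6  0.3 12.7] turn [-0.02 -0.06  0.06] now [0.4036 0.1783 0.0842] psi 0.06 t 47.42 F [ 1.1 -0.5  0.4] w 0.0003
0.46 68 0.0962
0.49 71 0.0965
0.52 70 0.0966
0.55 81 0.0968
```

Lid top is flat at 0.096, so it is shut. I'll press the key.

jog_arm --rows '[-1.6,0,8,0,0,0,0,-1.6,0,11,0,0,0,0,-1.6,0,12.5,0,0,0,0,-1.6,0,13.3,0,0,0,0,-1.6,0,13.5,0,0,0,0,-1.6,0,13.5,0,0,0,0,-1.6,0,13.5,0,0,0,0]'

```text
t: 48.35
tcp_pos: [0.4009, 0.1782, 0.0714]
eef_rot: [-0.0, 1.0, 0.001, 0.0]
force: [-4.0, -1.6, 19.0]
width: -0.0
gripper_force: 9.8
```

jog_arm --rows '[0,0,0,0,0,0,0,0,0,0,0,0,0,0,0,0,-30,0,0,0,0,0,0,-80,0,0,0,0,0,0,-140,0,0,0,0,0,0,-140,0,0,0,0,0,0,-140,0,0,0,0,0,0,-140,0,0,0,0]'

```text
t: 49.35
tcp_pos: [0.3997, 0.1778, 0.2088]
eef_rot: [0.0, 1.0, 0.0, -0.002]
force: [-0.6, 0.8, 0.2]
width: -0.0
gripper_force: 0.0
```

```bash
python3 - <<'E'
from h import *
from rig import grab_frame,order
d=grab_frame("scene"); w=cloud(d); x,y,z=w[...,0],w[...,1],w[...,2]
for a in (.45,.55):
    m=(abs(x-a)<.01)&(y>.1)&(y<.14)&(z>.06)&(z<.2); print(a,np.median(z[m]).round(4))
m=(abs(x-.4525)<.06)&(abs(y+.3327)<.01)&(z>.11); print("tongs",np.nanmax(z[m]).round(4))
print(order.sign_off())
E
```

```text
0.45 0.0966
0.55 0.0968
tongs 0.152
the job is handed in; nothing more can be done
None
```

The job is handed in at about 49 s of robot time: key zeroed, all five brass masses upright on the pan, tongs hung back in the stand, lid shut, and key pressed again at about 19 N; the hand-in gave no verdict.

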